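# Raise the carry handle of the loaded tip carrier

### The job

Two small grey carriers stand on the bench with their carry handles folded down. Swing the handle of the carrier that holds the pipette tip box up until it snaps fully upright and stays there by itself, then let go. Leave the empty carrier's handle folded down.

Things in the scene. Friction and masses are not known exactly. Their poses are not given: they have to be found in the camera images.
- loaded_carrier: grey plastic tray, 92 x 136 mm (x, y), walls 40 mm high, holding a pipette tip box (tips end about 65 mm above the bench); it does not shift. Origin: centre of its underside at bench level; z up, y along its long side and the handle's grip, the folded handle on its -x side (at zero yaw x points away from the robot). An empty carrier of the same make stands beside it; they may change places.
- loaded_handle (a joint): hinge of its carry handle, a wire bail. Hinge line along the carrier's y, 32 mm above its origin. 0 = folded down to the carrier's -x side, 78 degrees from upright (starts at 0 to 0.15); 1.361 rad = upright at the end stop. Stiff enough to stay put when folded. A ball detent resists from 0.7 to 1.08 rad (3 to 5 N at the grip); from 1.2 rad on it pulls the handle home to 1.361 and keeps it there.
- loaded_grip (a point): middle of the black rubber grip of this handle, on its axis: a round bar along the carrier's y, 14 to 16 mm thick, 90 mm long. At joint value q it lies 115*sin(1.361-q) mm to -x of the carrier's origin and 32 + 115*cos(1.361-q) mm above it (56 mm folded, 147 mm upright). Folded, it is about 59 mm clear of the tray wall. The handle is 159 mm wide over its arms.
- empty_handle (a joint): hinge of the handle of the other, empty carrier (same make, same meaning: 0 folded down, 1.361 upright). It starts folded at 0 to 0.1 rad and must stay folded.

How it is judged:
By the outcome, as a careful person would: the job done as asked, in the order asked, and still so for the second after the job is handed in, with the robot touching nothing.
It also fails if it takes over 35 s, if anything falls off the work surface, if the arm or the gripper's body presses on something with over 40 N, if the wrist force passes 120 N, or if a joint passes its speed limit or range.

### The arm

A 7-joint arm with a two-finger parallel gripper is mounted at the origin on a cart in front of the work surface, level with it; the furniture and walls round the work are solid. World frame = base frame: x ahead of the robot, y to its left, z up, the work surface at z = 0. Lengths are in m, angles in rad, forces in N, time in s.
With the tool pointing down it reaches from about 0.4 to 0.9 m from the base axis. Payload 5.5 kg.
Tool frame: the origin (TCP) lies between the finger pads; the fingertips stand 14 mm ahead of it and the grasp point (between the pads) lies 5 mm behind it; z points along the fingers, x is the direction in which the jaws open and shut, and the axes are right-handed (so a half turn about z gives the same grasp; the last joint's range is limited). The gripper opens to 92 mm and grips with 3 to 60 N. Pads are 19 mm wide; open, the fingers measure 130 mm over their backs; the gripper's body (75 mm by 190 mm) begins 47 mm behind the grasp point.
Start: joints at [1.54, 0.501, -0.427, 1.55, 0.221, 1.138, -0.21], TCP at [0.188, -0.622, 0.241] pointing down, gripper open.
Joint ranges: [-2.88, 2.88], [-0.31, 2.03], [-1.54, 1.56], [0.2, 2.42], [-1.41, 4.55], [0.19, 2.02], [-2.57, 2.57]. Speed limits (rad/s): [2.57, 2.57, 3.14, 3.14, 3.14, 3.14, 3.14].

### API

Orientations are given as [roll, pitch, yaw] about the fixed x, y, z axes, in that order (R = Rz(yaw) Ry(pitch) Rx(roll)).
In Python, from cell import get_obs, grab_frame, camera_params, bot gives the robot as it stands. The module is installed in compiled form; this text tells all that it offers.
- The arm moves only by the tool step_arm, never from a script. Its argument "moves" is a list of rows, each an object of numbers: "rx", "ry", "rz": the turn, a rotation vector about the world's x, y, z in units of 6 degrees (1.0 is 6 degrees); "dx", "dy", "dz": the shift along the world's x, y, z in units of 40 mm (1.0 is 40 mm); "grip": the closure in counts, from 0 (fully open) to 255 (shut). A call has 1 to 8 rows; each row shifts and turns the pose as measured when the row begins; what a row does not reach is not made up. A row lasts 1/12 s, in which the tool goes at most 41.7 mm and 7.16 degrees, less where a joint would pass 70% of its speed; a pose out of reach is approached as far as the arm can. A call is refused whole if a number of a shift passes 1 or a number of a turn 1, either way. A call with a gripper value outside its range is refused whole. The fingers move at their own pace and stop on an object; the grip force is fixed at half the most. Time passes only in rows, so rows that do not move let the fingers close. It gives the time, the measured TCP pose, the force and the opening at its end, in the units of the state.
- get_obs(): the state, without advancing time (a new reading comes with each control period).
- grab_frame(name): name is "side" or "top" or "wrist"; returns the picture (480x640x3 uint8, red, green, blue); there is no depth.
- camera_params(name): a dict with "mtx" (3x3 intrinsics, pixels), "extrinsics" (4x4, takes a point from camera to world coordinates); the wrist camera has in their place "mount" (4x4, takes a point from camera to tool coordinates, whose origin is the TCP and whose axes are the tool frame's). Camera axes: x right, y up, looking along -z (the intrinsics and any distortion apply to the point x, -y, -z); pixel columns grow to the right and rows downward; lengths in m; the calibration is good to about 2 mm. A picture is of the moment at which its call begins: read the wrist's pose just before it. camera_params takes no time and is no camera call.
- bot.job_done(): hands the job in, once; it reports no verdict.
The state is a dict: "t": time; "joint_pos": joint angles; "qvel": joint speeds; "effort": joint torques, N m; "eef_pos": TCP position; "ee_rot": TCP orientation; "wrist_force": force on the tool from outside, world axes, zero at the start; "torque": the same for the moment, N m; "gripper_width": opening from 0.0 (shut) to 1.0 (fully open).
Only numpy, scipy, OpenCV 4.12 (cv2) and the standard library are available. Lean on these libraries where they do the work, as an engineer would, in place of code of your own. Each camera call takes 0.05 s, during which the arm holds its last target.

## Working session

There is one attempt and no reset: what is moved stays moved. The work goes in short steps, Python scripts to look and compute and a tool call to move; the robot and the scene stay as the last step left them, time stands still between calls to the robot, and variables do not carry over. Pictures are saved under pics/ and viewed, and the job is handed in when it is done.

Besides the shell and the picture viewer there is one more tool, called as name([rows], argument=value, ...), one row to a line, values as JSON. step_arm: Moves the arm, as the interface text tells. Its arguments: {"type":"object","properties":{"moves":{"type":"array"}},"required":["moves"]}

```bash
mkdir -p pics; python3 - <<'E'
from cell import *
import cv2,numpy as np
print(get_obs())
for n in("side","top"):
    cv2.imwrite(f"pics/{n}0.png",grab_frame(n)[:,:,::-1]); print(n,camera_params(n))
print(camera_params("wrist"))
E
```

```text
{'t': 0.0, 'joint_pos': array([ 1.5401698 ,  0.50185432, -0.42674708,  1.55143101,  0.22078726,
        1.13828202, -0.21030683]), 'qvel': array([-0.00122347,  0.00032803,  0.00094901,  0.00109021,  0.00152362,
        0.00034399, -0.00094337]), 'effort': array([ 1.34033685e-04, -5.66589153e+01, -5.81640601e+00, -2.79108202e+01,
       -6.87350635e-02,  3.08271940e-02,  2.04144703e-04]), 'eef_pos': array([ 0.18799518, -0.62152988,  0.23967826]), 'ee_rot': array([-3.14152815e+00,  1.92527631e-03, -1.27696954e+00]), 'wrist_force': array([-0.22231812, -0.09460353, -1.40807159]), 'torque': array([-0.00558396, -0.0011484 , -0.04901403]), 'gripper_width': 0.9990394733551485}
side {'mtx': array([[511.50704273,   0.        , 313.50024426],
       [  0.        , 511.50704273, 245.68523558],
       [  0.        ,   0.        ,   1.        ]]), 'extrinsics': array([[-0.87659597,  0.20902967, -0.4334583 ,  0.16328305],
       [-0.48107517, -0.35801504,  0.80024491,  0.78619328],
       [ 0.01209034,  0.91001749,  0.41439353,  0.41528656],
       [ 0.        ,  0.        ,  0.        ,  1.       
[... 246 characters left out ...]
,
       [-0.99978978,  0.01571638,  0.01316771,  0.08257735],
       [ 0.01436443,  0.07863343,  0.9968001 ,  0.99419535],
       [ 0.        ,  0.        ,  0.        ,  1.        ]])}
{'mtx': array([[356.67515063,   0.        , 312.83197775],
       [  0.        , 356.67515063, 234.67777502],
       [  0.        ,   0.        ,   1.        ]]), 'mount': array([[ 9.99998805e-01,  9.40739639e-04,  1.22668646e-03,
         3.12482584e-05],
       [ 1.21760922e-03, -9.68226791e-01, -2.50070788e-01,
        -6.66429424e-02],
       [ 9.52459189e-04,  2.50071982e-01, -9.68226779e-01,
        -1.44196410e-01],
       [ 0.00000000e+00,  0.00000000e+00,  0.00000000e+00,
         1.00000000e+00]])}
```

View pics/side0.png

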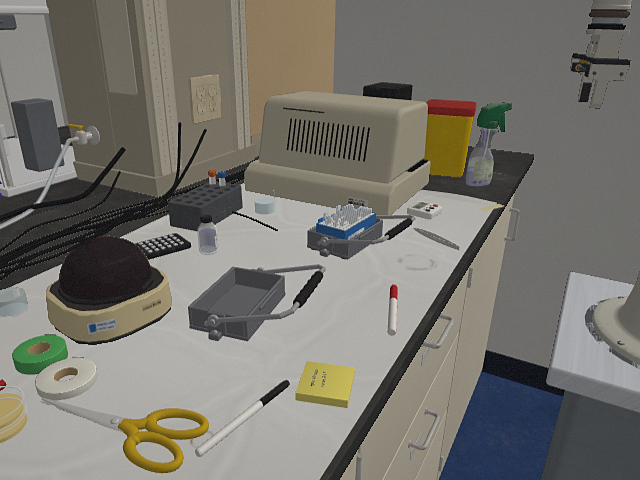

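View pics/top0.png

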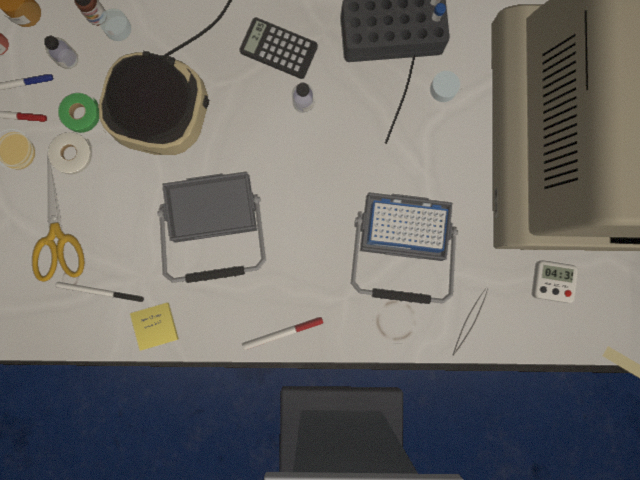

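The carrier with the tip box is the right one in the top view, centred near (407,226), with its black grip near (402,296). The empty one is at (210,207). Next I'll measure the grip.

```bash
cat > h.py <<'E'
from cell import *
import cv2,numpy as np
def ray(n,uv):
    p=camera_params(n);K=p["mtx"];E=p["extrinsics"]
    d=np.linalg.inv(K)@np.array([uv[0],uv[1],1.]);d=np.array([d[0],-d[1],-d[2]])
    d=E[:3,:3]@d;return E[:3,3],d/np.linalg.norm(d)
def plane(n,uv,z):
    o,d=ray(n,uv);return o+d*(z-o[2])/d[2]
def tri(u1,u2):
    o1,d1=ray("top",u1);o2,d2=ray("side",u2)
    A=np.c_[d1,-d2];s=np.linalg.lstsq(A,o2-o1,rcond=None)[0]
    a=o1+s[0]*d1;b=o2+s[1]*d2;return (a+b)/2,np.linalg.norm(a-b)
def proj(n,P):
    p=camera_params(n);q=np.linalg.inv(p["extrinsics"])@np.r_[P,1];q=q[:3]*[1,-1,-1];q=p["mtx"]@q;return q[:2]/q[2]
def grip(img,box):
    x0,y0,x1,y1=box;g=img[y0:y1,x0:x1].max(2);m=(g<50).astype(np.uint8)
    n,l,st,c=cv2.connectedComponentsWithStats(m);k=1+np.argmax(st[1:,4])
    ys,xs=np.where(l==k);r=cv2.minAreaRect(np.c_[xs+x0,ys+y0].astype(np.float32))
    bp=cv2.boxPoints(r);e=[np.linalg.norm(bp[1]-bp[0]),np.linalg.norm(bp[2]-bp[1])]
    if e[0]>e[1]: a,b=(bp[1]+bp[2])/2,(bp[0]+bp[3])/2
    else: a,b=(bp[0]+bp[1])/2,(bp[2]+bp[3])/2
    return a,b,e
E
python3 - <<'E'
from h import *
T=cv2.imread("pics/top0.png");S=cv2.imread("pics/side0.png")
a,b,e=grip(T,(360,280,445,310));c,d,f=grip(S,(380,210,420,248))
print(a,b,e,c,d,f)
if a[0]>b[0]:a,b=b,a
# top left = +y ; side left-lower = +y
if c[0]>d[0]:c,d=d,c
for u,v in((a,c),(b,d),((a+b)/2,(c+d)/2)):print(tri(u,v),plane("top",u,.056),plane("top",u,.065))
# tray wall far/near corners (z=.04) & hinge knobs
for u in((362,248),(446,259),(370,195),(452,204)):print(u,plane("top",u,.04))
for u in((361,217),(456,231)):print('hinge',plane("top",u,.032))
E
```

```text
[426.15515 295.13794] [428.15515 300.13794] [np.float32(4.6423945), np.float32(5.3851647)] [411.07687 220.11539] [386.15378 236.73077] [np.float32(29.953829), np.float32(7.4884696)]
(array([ 0.45766053, -0.09002757,  0.02186101]), np.float64(0.03533625897236383)) [ 0.44098741 -0.09029174  0.056     ] [ 0.44092668 -0.08863343  0.065     ]
(array([ 0.43204511, -0.0929305 ,  0.06083895]), np.float64(0.0027592600738079666)) [ 0.43334642 -0.09339156  0.056     ] [ 0.43335899 -0.09170351  0.065     ]
(array([ 0.4447418 , -0.09176965,  0.04141457]), np.float64(0.016039750648255687)) [ 0.43716577 -0.09184212  0.056     ] [ 0.43714171 -0.09016893  0.065     ]
(362, 248) [0.51368971 0.00819761 0.04      ]
(446, 259) [ 0.49838366 -0.12453663  0.04      ]
(370, 195) [ 0.59828337 -0.00370425  0.04      ]
(452, 204) [ 0.58606801 -0.1342124   0.04      ]
hinge [0.5639493  0.00964509 0.032     ]
hinge [ 0.5439501 -0.1423415  0.032    ]
```

```bash
sed -i 's/g<50/g<th/; s/def grip(img,box)/def grip(img,box,th=50)/' h.py
python3 - <<'E'
from h import *
T=cv2.imread("pics/top0.png");S=cv2.imread("pics/side0.png")
for tt in (58,65,72):
  a,b,e=grip(T,(360,280,445,310),tt);c,d,f=grip(S,(380,210,420,248),min(tt,60))
  print(tt,e,f)
  if a[0]>b[0]:a,b=b,a
  if c[0]>d[0]:c,d=d,c
  for u,v in((a,c),(b,d),((a+b)/2,(c+d)/2)):print(u,v,tri(u,v),plane("top",u,.06))
E
```

```text
58 [np.float32(7.938193), np.float32(57.552094)] [np.float32(30.536388), np.float32(7.5146356)]
[372.73846 292.09232] [385.71225 237.11794] (array([ 0.44593769, -0.00734008,  0.05478234]), np.float64(0.0031344086700069375)) [ 0.44441404 -0.00738453  0.06      ]
[429.84613 299.2308 ] [410.91415 219.87453] (array([ 0.43336481, -0.09570203,  0.06012034]), np.float64(0.0029809413475837486)) [ 0.43477784 -0.09524223  0.06      ]
[401.2923  295.66156] [398.3132  228.49623] (array([ 0.4400214 , -0.05162194,  0.05676815]), np.float64(0.0008641410922441342)) [ 0.43959696 -0.05130403  0.06      ]
65 [np.float32(8.171933), np.float32(57.645237)] [np.float32(30.536388), np.float32(7.5146356)]
[372.69513 292.7439 ] [385.71225 237.11794] (array([ 0.44536321, -0.00710094,  0.05497693]), np.float64(0.0040551294153947665)) [ 0.44341573 -0.0073261   0.06      ]
[429.9878  299.10974] [410.91415 219.87453] (array([ 0.43350083, -0.09595934,  0.06000679]), np.float64(0.003091492873923788)) [ 0.43496627 -0.09546011  0.06      ]
[401.34146 295.92682] [398.3132  228.49623] (array([ 0.43980759, -0.05162556,  0.05680446]), np.float64(0.001272840962461068)) [ 0.43919212 -0.05138143  0.06      ]
72 [np.float32(8.282345), np.float32(57.97655)] [np.float32(30.536388), np.float32(7.5146356)]
[372.57925 292.7866 ] [385.71225 237.11794] (array([ 0.44529509, -0.00691398,  0.05506214]), np.float64(0.004057264912381156)) [ 0.44334776 -0.00714864  0.06      ]
[430.2012  299.18906] [410.91415 219.87453] (array([ 0.43348541, -0.09627405,  0.05989947]), np.float64(0.0028782615540548905)) [ 0.43484969 -0.09578863  0.06      ]
[401.39023 295.98782] [398.3132  228.49623] (array([ 0.43976799, -0.0516844 ,  0.05678972]), np.float64(0.001385115472711798)) [ 0.43909986 -0.05145683  0.06      ]
```

step_arm([
  {"dz":1,"grip":125},
  {"dz":0.9,"grip":125},
  {"dx":0.3,"dy":0.9,"rz":0.75,"grip":125},
  {"dx":0.35,"dy":0.95,"rz":0.75,"grip":125},
  {"dx":0.35,"dy":0.95,"rz":0.75,"grip":125},
  {"dx":0.35,"dy":0.95,"rz":0.75,"grip":125},
  {"dx":0.35,"dy":0.95,"rz":0.75,"grip":125},
  {"dx":0.35,"dy":0.95,"rz":0.75,"grip":125},
])

```text
$.moves[0]: bad value
```

step_arm([
  {"dx":0,"dy":0,"dz":0.95,"rx":0,"ry":0,"rz":0,"grip":125},
])

```text
t: 0.18
eef_pos: [0.1858, -0.6171, 0.2696]
ee_rot: [3.141, 0.017, -1.277]
wrist_force: [-0.4, -0.4, -1.0]
gripper_width: 0.961
```

All keys are needed. Now the transit.

step_arm([
  {"dx":0,"dy":0,"dz":0.95,"rx":0,"ry":0,"rz":0,"grip":125},
  {"dx":0.2,"dy":0.6,"dz":0.7,"rx":0,"ry":0,"rz":0.5,"grip":125},
  {"dx":0.35,"dy":0.95,"dz":0,"rx":0,"ry":0,"rz":0.75,"grip":125},
  {"dx":0.35,"dy":0.95,"dz":0,"rx":0,"ry":0,"rz":0.75,"grip":125},
  {"dx":0.35,"dy":0.95,"dz":0,"rx":0,"ry":0,"rz":0.75,"grip":125},
  {"dx":0.35,"dy":0.95,"dz":0,"rx":0,"ry":0,"rz":0.75,"grip":125},
  {"dx":0.35,"dy":0.95,"dz":0,"rx":0,"ry":0,"rz":0.75,"grip":125},
  {"dx":0.35,"dy":0.95,"dz":0,"rx":0,"ry":0,"rz":0.75,"grip":125},
])

```text
t: 0.85
eef_pos: [0.2729, -0.3656, 0.3396]
ee_rot: [3.138, 0.011, -0.748]
wrist_force: [1.0, 0.1, 1.8]
gripper_width: 0.515
```

step_arm([
  {"dx":0.4,"dy":0.95,"dz":0,"rx":0,"ry":0,"rz":0.75,"grip":125},
  {"dx":0.4,"dy":0.95,"dz":0,"rx":0,"ry":0,"rz":0.75,"grip":125},
  {"dx":0.45,"dy":0.9,"dz":0,"rx":0,"ry":0,"rz":0.75,"grip":125},
  {"dx":0.5,"dy":0.9,"dz":0,"rx":0,"ry":0,"rz":0.75,"grip":125},
  {"dx":0.5,"dy":0.9,"dz":0,"rx":0,"ry":0,"rz":0.75,"grip":125},
  {"dx":0.5,"dy":0.9,"dz":0,"rx":0,"ry":0,"rz":0.7,"grip":125},
  {"dx":0.5,"dy":0.8,"dz":0,"rx":0,"ry":0,"rz":0.6,"grip":125},
  {"dx":0.5,"dy":0.6,"dz":0,"rx":0,"ry":0,"rz":0.5,"grip":125},
])

```text
t: 1.52
eef_pos: [0.4196, -0.0782, 0.3383]
ee_rot: [3.128, 0.014, -0.137]
wrist_force: [1.0, -1.4, 0.1]
gripper_width: 0.512
```

step_arm([
  {"dx":0,"dy":0,"dz":0,"rx":0,"ry":0,"rz":0,"grip":125},
])

```text
t: 1.6
eef_pos: [0.4224, -0.0722, 0.3389]
ee_rot: [3.13, 0.011, -0.126]
wrist_force: [0.2, 0.5, 0.4]
gripper_width: 0.511
```

step_arm([
  {"dx":0.45,"dy":0.5,"dz":-0.7,"rx":0,"ry":0,"rz":0.1,"grip":125},
  {"dx":0.05,"dy":0.05,"dz":-0.95,"rx":0,"ry":0,"rz":0,"grip":125},
  {"dx":0,"dy":0,"dz":-0.95,"rx":0,"ry":0,"rz":0,"grip":125},
  {"dx":0,"dy":0,"dz":-0.95,"rx":0,"ry":0,"rz":0,"grip":125},
  {"dx":0,"dy":0,"dz":-0.4,"rx":0,"ry":0,"rz":0,"grip":125},
  {"dx":0,"dy":0,"dz":0,"rx":0,"ry":0,"rz":0,"grip":125},
])

```text
t: 2.1
eef_pos: [0.4439, -0.0489, 0.1783]
ee_rot: [3.125, 0.002, -0.111]
wrist_force: [-0.4, -0.2, 0.1]
gripper_width: 0.505
```

```bash
python3 - <<'E'
from h import *
o=get_obs();print(o['eef_pos'],o['ee_rot'],o['wrist_force'])
from scipy.spatial.transform import Rotation as Ro
cv2.imwrite("pics/w1.png",grab_frame("wrist")[:,:,::-1])
E
```

```text
[ 0.44392157 -0.04887925  0.17834253] [ 3.12461402e+00  1.94009811e-03 -1.11215347e-01] [-0.42679649 -0.24694667  0.14195962]
```

View pics/w1.png

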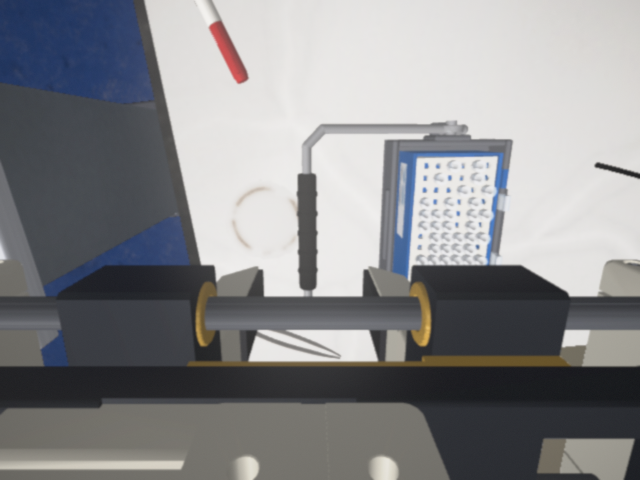

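The wrist view shows the grip as a vertical black bar at column 307, rows 175–288. It lies between the fingers (inner faces near columns 262 and 365) and is parallel to the pads.

```bash
python3 - <<'E'
from h import *
from scipy.spatial.transform import Rotation as Ro
p=camera_params("wrist");M=p["mount"];K=p["mtx"]
R=Ro.from_euler("xyz",[3.1246,.0019,-.1112]).as_matrix();t=np.array([.44392,-.04888,.17834])
for uv in((307,175),(307,230),(307,288)):
    d=np.linalg.inv(K)@np.array([*uv,1.]);d=R@M[:3,:3]@(d*[1,-1,-1]);o=R@M[:3,3]+t
    print(uv,o+d*(.057-o[2])/d[2])
E
```

```text
(307, 175) [ 0.44370091 -0.00671975  0.057     ]
(307, 230) [ 0.43883553 -0.04820579  0.057     ]
(307, 288) [ 0.43323919 -0.09592471  0.057     ]
```

step_arm([
  {"dx":-0.1,"dy":-0.05,"dz":-0.9,"rx":0.15,"ry":0,"rz":0,"grip":125},
  {"dx":0,"dy":0,"dz":-0.8,"rx":0,"ry":0,"rz":0,"grip":125},
  {"dx":0,"dy":0,"dz":-0.5,"rx":0,"ry":0,"rz":0,"grip":125},
  {"dx":0,"dy":0,"dz":0,"rx":0,"ry":0,"rz":0,"grip":125},
])

```text
t: 2.48
eef_pos: [0.4454, -0.0541, 0.0946]
ee_rot: [3.137, -0.007, -0.116]
wrist_force: [-0.3, -0.3, 0.3]
gripper_width: 0.509
```

step_arm([
  {"dx":-0.15,"dy":0.05,"dz":-0.6,"rx":0,"ry":0,"rz":0,"grip":125},
  {"dx":0,"dy":0,"dz":-0.4,"rx":0,"ry":0,"rz":0,"grip":125},
  {"dx":0,"dy":0,"dz":0,"rx":0,"ry":0,"rz":0,"grip":125},
])

```text
t: 2.73
eef_pos: [0.4445, -0.0545, 0.059]
ee_rot: [3.135, -0.016, -0.12]
wrist_force: [-0.5, -0.2, 0.4]
gripper_width: 0.504
```

step_arm([
  {"dx":-0.15,"dy":0.05,"dz":-0.2,"rx":0,"ry":0.1,"rz":0,"grip":125},
  {"dx":-0.05,"dy":0,"dz":0,"rx":0,"ry":0,"rz":0,"grip":125},
])

```text
t: 2.9
eef_pos: [0.4391, -0.0534, 0.054]
ee_rot: [3.132, -0.009, -0.122]
wrist_force: [-0.8, 0.7, -0.6]
gripper_width: 0.511
```

step_arm([
  {"dx":0,"dy":0,"dz":0,"rx":0,"ry":0,"rz":0,"grip":255},
  {"dx":0,"dy":0,"dz":0,"rx":0,"ry":0,"rz":0,"grip":255},
  {"dx":0,"dy":0,"dz":0,"rx":0,"ry":0,"rz":0,"grip":255},
  {"dx":0,"dy":0,"dz":0,"rx":0,"ry":0,"rz":0,"grip":255},
  {"dx":0,"dy":0,"dz":0,"rx":0,"ry":0,"rz":0,"grip":255},
])

```text
t: 3.32
eef_pos: [0.4412, -0.0545, 0.0584]
ee_rot: [3.13, -0.015, -0.123]
wrist_force: [-9.8, 3.7, 1.6]
gripper_width: 0.197
```

step_arm([
  {"dx":0,"dy":0,"dz":0,"rx":0,"ry":0,"rz":0,"grip":255},
  {"dx":0,"dy":0,"dz":0,"rx":0,"ry":0,"rz":0,"grip":255},
])

```text
t: 3.48
eef_pos: [0.4387, -0.0541, 0.0581]
ee_rot: [3.129, -0.011, -0.122]
wrist_force: [2.9, -1.2, -2.8]
gripper_width: 0.144
```

step_arm([
  {"dx":0.1,"dy":-0.01,"dz":0.42,"rx":0,"ry":0,"rz":0,"grip":255},
  {"dx":0.15,"dy":-0.02,"dz":0.4,"rx":0,"ry":0,"rz":0,"grip":255},
])

```text
t: 3.65
eef_pos: [0.4515, -0.0554, 0.0904]
ee_rot: [3.132, -0.015, -0.12]
wrist_force: [10.0, -1.9, -10.3]
gripper_width: 0.142
```

step_arm([
  {"dx":0.25,"dy":-0.03,"dz":0.36,"rx":0,"ry":0,"rz":0,"grip":255},
  {"dx":0.3,"dy":-0.03,"dz":0.32,"rx":0,"ry":0,"rz":0,"grip":255},
])

```text
t: 3.82
eef_pos: [0.4726, -0.0577, 0.1183]
ee_rot: [3.132, -0.013, -0.12]
wrist_force: [3.3, -0.2, -9.2]
gripper_width: 0.141
```

step_arm([
  {"dx":0.34,"dy":-0.04,"dz":0.27,"rx":0,"ry":0,"rz":0,"grip":255},
  {"dx":0.38,"dy":-0.04,"dz":0.22,"rx":0,"ry":0,"rz":0,"grip":255},
])

```text
t: 3.98
eef_pos: [0.4992, -0.0606, 0.1385]
ee_rot: [3.132, -0.007, -0.12]
wrist_force: [-3.5, -1.2, -5.0]
gripper_width: 0.143
```

step_arm([
  {"dx":0.42,"dy":-0.05,"dz":0.14,"rx":0,"ry":0,"rz":0,"grip":255},
  {"dx":0.42,"dy":-0.05,"dz":0.08,"rx":0,"ry":0,"rz":0,"grip":255},
])

```text
t: 4.15
eef_pos: [0.53, -0.0643, 0.1482]
ee_rot: [3.13, 0.001, -0.119]
wrist_force: [-2.7, 2.9, 1.6]
gripper_width: 0.141
```

step_arm([
  {"dx":0.35,"dy":-0.04,"dz":0.03,"rx":0,"ry":0,"rz":0,"grip":255},
  {"dx":0.2,"dy":-0.02,"dz":0,"rx":0,"ry":0,"rz":0,"grip":255},
])

```text
t: 4.32
eef_pos: [0.5509, -0.0665, 0.1501]
ee_rot: [3.129, 0.007, -0.12]
wrist_force: [-28.6, 1.8, 29.9]
gripper_width: 0.14
```

step_arm([
  {"dx":-0.03,"dy":0,"dz":-0.03,"rx":0,"ry":0,"rz":0,"grip":255},
  {"dx":0,"dy":0,"dz":0,"rx":0,"ry":0,"rz":0,"grip":255},
])

```text
t: 4.48
eef_pos: [0.5499, -0.0663, 0.1505]
ee_rot: [3.127, 0.01, -0.119]
wrist_force: [-0.8, -0.4, -5.2]
gripper_width: 0.144
```

Force is small now. I'll release partly, to stay clear of other parts.

step_arm([
  {"dx":0,"dy":0,"dz":0,"rx":0,"ry":0,"rz":0,"grip":90},
  {"dx":0,"dy":0,"dz":0,"rx":0,"ry":0,"rz":0,"grip":90},
  {"dx":0,"dy":0,"dz":0,"rx":0,"ry":0,"rz":0,"grip":90},
  {"dx":0,"dy":0,"dz":0,"rx":0,"ry":0,"rz":0,"grip":90},
  {"dx":0,"dy":0,"dz":0,"rx":0,"ry":0,"rz":0,"grip":90},
])

```text
t: 4.9
eef_pos: [0.5509, -0.0666, 0.1502]
ee_rot: [3.128, 0.007, -0.12]
wrist_force: [1.1, -0.3, -0.0]
gripper_width: 0.457
```

```bash
python3 - <<'E'
from h import *
a=grab_frame("side");b=grab_frame("wrist")
cv2.imwrite("pics/m2.png",cv2.resize(np.hstack([a,b])[:,:,::-1],(800,300)))
E
```

```text
(no output)
```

View pics/m2.png

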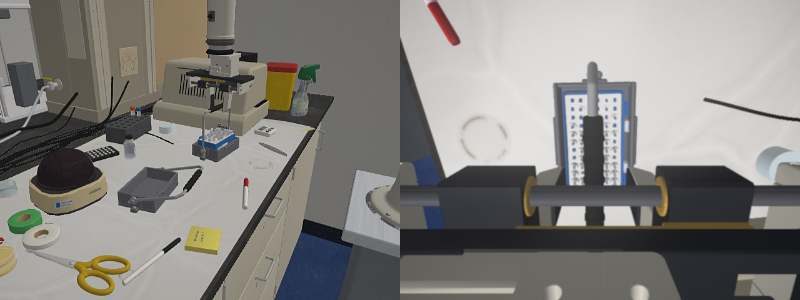

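The handle stands upright between the open fingers: in the right half the bar is near column 593 and the fingers near 540 and 645. I'll raise straight up.

step_arm([
  {"dx":0,"dy":0,"dz":0.4,"rx":0,"ry":0,"rz":0,"grip":90},
  {"dx":0,"dy":0,"dz":0.7,"rx":0,"ry":0,"rz":0,"grip":90},
  {"dx":0,"dy":0,"dz":0.9,"rx":0,"ry":0,"rz":0,"grip":90},
  {"dx":0,"dy":0,"dz":0.9,"rx":0,"ry":0,"rz":0,"grip":90},
  {"dx":0,"dy":0,"dz":0.9,"rx":0,"ry":0,"rz":0,"grip":90},
  {"dx":0,"dy":0,"dz":0,"rx":0,"ry":0,"rz":0,"grip":90},
  {"dx":0,"dy":0,"dz":0,"rx":0,"ry":0,"rz":0,"grip":90},
])

```text
t: 5.58
eef_pos: [0.5475, -0.0661, 0.3065]
ee_rot: [3.129, 0.013, -0.119]
wrist_force: [-0.7, -0.5, -0.7]
gripper_width: 0.643
```

```bash
python3 - <<'E'
from h import *
a=grab_frame("side");cv2.imwrite("pics/s3.png",a[:,:,::-1])
b=grab_frame("top");cv2.imwrite("pics/t3.png",b[:,:,::-1])
O=np.array([.551,-.0645,0]);X=np.array([.993,-.115,0]);Y=np.array([.115,.993,0])
for q in(1.361,1.2):
  f=1.361-q;G=O-X*.115*np.sin(f)+[0,0,.032+.115*np.cos(f)]
  print(q,[proj("side",G+s*Y*.045) for s in(1,-1)])
E
```

```text
1.361 [array([335.63894955, 175.8209986 ]), array([360.95149051, 165.17560947])]
1.2 [array([344.22439844, 178.44558049]), array([369.18417154, 167.52401041])]
```

View pics/s3.png

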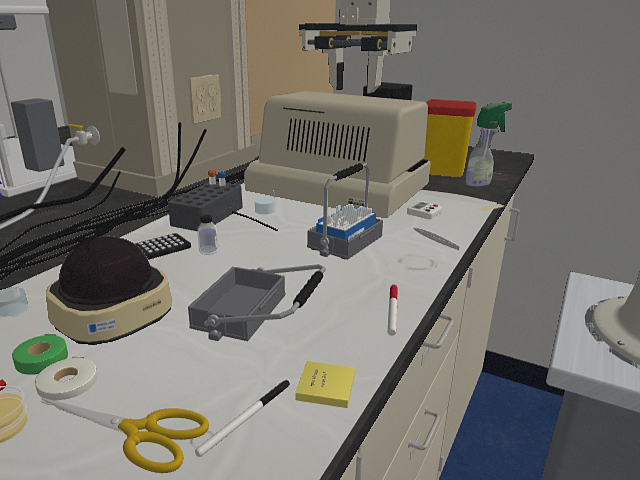

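View pics/t3.png

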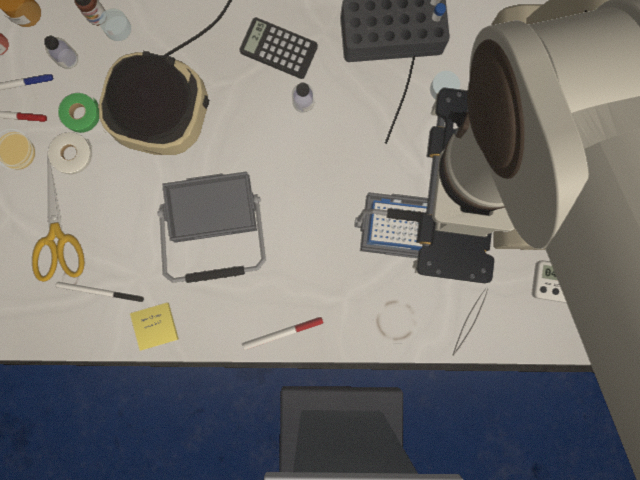

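In the side view the grip runs from about (335,177) to (363,167). That matches the upright prediction of (336,176) to (361,165). At 1.2 rad it would be about 8 px further right. The empty carrier's handle is unchanged in both views, with its grip at (215,274) in the top view. Handing in.

```bash
python3 -c "
from cell import *
print(bot.job_done())"
```

```text
the job is handed in; nothing more can be done
None
```

I gripped the loaded carrier's handle, swung it up to the end stop and let go. I then raised the gripper straight up clear of it and handed the job in at about 5.7 s of robot time.

- **Loaded handle:** about 0.7 s after the gripper lifted away, the side view shows the grip within about 2 px of where it should be at 1.361 rad. That is clearly apart from where it would be at 1.2 rad.
- **Empty handle:** it looks unchanged and folded in both fixed views.
- **Forces:** the reported wrist force peaked at about 41 N (limit 120 N), when the handle met the end stop. It was near zero after release.
- **Checks that disagreed:** just past the middle of the swing, the tool was about 5–7 mm short of the arc I expected. Because the handle reached the stop, I took this as estimate error or slip. I measured the carrier's yaw only to about 0.02 rad. My first try at measuring the grip failed because the dark threshold was too strict, and I redid it. No final check failed.

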